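# Sweep the loose fittings off the optical breadboard into the parts tray

### The job

Clear the optical breadboard: with the fingertips, sweep the four loose fittings (two brass thumb nuts and two black collars) across the board and over its edge into the blue parts tray tucked under that edge. Only push them gently along the board, without pinching or lifting them, and leave the tray, the filter holder, the bolted mounts and everything else undisturbed.

Things in the scene. Friction and masses are not known exactly. Their poses are not given: they have to be found in the camera images.
- breadboard: aluminium optical breadboard with a grid of small dark holes (surface flat for sweeping), 300 x 300 x 12 mm, fixed on four feet set in 35 mm from its edges; its top is 58 mm above the bench. Origin: centre of the board at bench height (z=0); axes x and y run parallel to its edges, so the edges are at +-150 mm. Two bolted mounts stand along its +x (far) edge
- tray: open blue plastic parts tray on the bench, 200 mm (its x) x 120 mm (its y) x 42 mm high, walls and floor 3 mm; long side parallel to the left or right (+y or -y) edge of the breadboard and tucked about 12 mm under that edge, so what is pushed over that edge along the tray's length drops into it. It may stand anywhere along the edge, partly beyond the board's near corner. Origin: centre of its underside
- nut1_mid (a point): brass knurled thumb nut lying head down on the breadboard: knurled round head 24 mm across and 9 mm high, with a 16 mm hub on top, 15 mm high in all, about 28 g; slides easily when pushed; point on its axis 6 mm above its underside
- collar1_mid (a point): black round shaft collar lying flat on the breadboard: 28 mm outside diameter, 13 mm bore, 10 mm high, about 22 g; slides easily when pushed; point at its centre, 5 mm above its underside
- nut2_mid (a point): brass knurled thumb nut lying head down on the breadboard: knurled round head 24 mm across and 9 mm high, with a 16 mm hub on top, 15 mm high in all, about 28 g; slides easily when pushed; point on its axis 6 mm above its underside
- collar2_mid (a point): black round shaft collar lying flat on the breadboard: 28 mm outside diameter, 13 mm bore, 10 mm high, about 22 g; slides easily when pushed; point at its centre, 5 mm above its underside
- filter_holder: small black filter holder with an orange square window, standing loose on the breadboard near the middle among the fittings; base 36 mm (its x) x 50 mm (its y) x 8 mm, 48 mm high in all, 180 g; origin at the centre of its underside. Leave it where it is
- mirror_mount: black mirror mount bolted on the breadboard near its far edge; base 32 x 76 mm (x, y), 61 mm high above the board; origin at the centre of its underside
- lens_mount: black twin-plate lens mount bolted on the breadboard near its far edge; base 32 x 110 mm (x, y), 58 mm high above the board; origin at the centre of its underside
- lens_case: closed flat grey lens case on the bench, 200 mm (its x) x 120 mm (its y) x 28.5 mm, tucked under the breadboard's edge opposite the tray; origin at the centre of its underside. Leave it alone
- cleaner: small amber bottle of lens cleaner standing on the bench, 42 mm across, 105 mm high; origin at the centre of its underside
- driver: hex driver with an orange handle lying on the bench, 200 mm long, 22 mm high; shaft towards its +x; origin under the handle, 15 mm from its shaft end
- lens_cell: black round lens cell lying on the bench, 48 mm across, 18 mm high; origin at the centre of its underside

How it is judged:
By the outcome, as a careful person would: the job done as asked, in the order asked, and still so for the second after the job is handed in, with the robot touching nothing.
It also fails if it takes over 64 s, if anything falls off the work surface, if the arm or the gripper's body presses on something with over 40 N, if the wrist force passes 120 N, or if a joint passes its speed limit or range.

### The arm

A 6-joint arm with a two-finger parallel gripper is mounted at the origin on the work surface. World frame = base frame: x ahead of the robot, y to its left, z up, the work surface at z = 0. Lengths are in m, angles in rad, forces in N, time in s.
With the tool pointing down it reaches from about 0.3 to 0.775 m from the base axis. Payload 14.6 kg.
Tool frame: the origin (TCP) lies midway between the tips of the shut fingers; the grasp point (between the pads) lies 19 mm behind it; z points along the fingers, x is the direction in which the jaws open and shut, and the axes are right-handed (so a half turn about z gives the same grasp; the last joint's range is limited). The gripper opens to 85 mm and grips with 20 to 120 N. Pads are 22 mm wide; open, the fingers measure 114 mm over their backs; the gripper's body (76 mm by 85 mm) begins 54 mm behind the grasp point. The pads swing forward as they close: fully open they stand 13 mm farther back than shut.
Start: joints at [1.235, 0.3, 1.521, -0, 1.321, -0.067], TCP at [0.146, 0.53, 0.231] pointing down, gripper open.
Joint ranges: [-3.03, 3.03], [-0.79, 2.21], [0.23, 2.52], [-1.04, 4.18], [0, 3.07], [-2.55, 2.55]. Speed limits (rad/s): [2.22, 2.22, 2.57, 3.14, 3.14, 3.14].

### API

Orientations are given as a rotation vector (axis times angle).
In Python, from workcell import arm gives the robot as it stands. The module is installed in compiled form; this text tells all that it offers.
- The arm moves only by the shell command python3 -m creep 'ROWS'. ROWS is a JSON object of lists of equal length, an entry for each row: "slide": the shift along the tool's x, y, z in units of 40 mm (1.0 is 40 mm), a list of three; "dr": the turn, a rotation vector about the tool's x, y, z in units of 5 degrees (1.0 is 5 degrees), a list of three; "gripper": the closure, from 0 (fully open) to 1 (shut). A call has exactly 10 rows; each row is the pose to reach, as a shift and turn from the pose commanded when the call began, along the tool's axes at that moment; what a row does not reach only later rows make up. A row lasts 1/10 s, in which the tool goes at most 50 mm and 8.59 degrees, less where a joint would pass 70% of its speed; a pose out of reach is approached as far as the arm can. A call with a gripper value outside its range is refused whole. The fingers move at their own pace and stop on an object; the grip force is fixed at half the most. Time passes only in rows, so rows that repeat a pose let the fingers close, or fill a call up. It gives the time, the measured TCP pose, the force and the opening at its end, in the units of the state.
- arm.get_obs(): the state, without advancing time (a new reading comes with each control period).
- arm.camera(name): name is "scene" or "top"; returns a dict with "image" (480x640x3 uint8, blue, green, red), "intrinsics" (3x3 intrinsics, pixels), "R" (3x3) and "t" (3): a world point X has camera coordinates R X + t. Camera axes: x right, y down, z forward; pixel columns grow to the right and rows downward; lengths in m; the calibration is good to about 2 mm. A picture is of the moment at which its call begins. There is no depth.
- arm.close_job(): hands the job in, once; it reports no verdict.
The state is a dict: "clock": time; "q": joint angles; "joint_vel": joint speeds; "joint_efforts": joint torques, N m; "tcp_pos": TCP position; "tool_rot": TCP orientation; "contact_force": force on the tool from outside, world axes, zero at the start; "ft_torque": the same for the moment, N m; "grip_width": finger opening in m.
Only numpy, scipy, OpenCV 4.12 (cv2) and the standard library are available. Lean on these libraries where they do the work, as an engineer would, in place of code of your own. Each camera call takes 0.05 s, during which the arm holds its last target.

## Working session

There is one attempt and no reset: what is moved stays moved. The work goes in short steps, Python scripts to look and compute and a shell command to move; the robot and the scene stay as the last step left them, time stands still between calls to the robot, and variables do not carry over. Pictures are saved under pics/ and viewed, and the job is handed in when it is done.

```bash
mkdir -p pics; python3 - <<'E'
from workcell import arm
import cv2,numpy as np
np.set_printoptions(precision=4,suppress=True)
for n in("scene","top"):
    c=arm.camera(n);cv2.imwrite(f"pics/{n}0.png",c["image"]);print(n,c["intrinsics"],c["R"],c["t"])
o=arm.get_obs();print(o)
E
```

```text
scene [[448.1635   0.     317.6088]
 [  0.     448.1635 242.2472]
 [  0.       0.       1.    ]] [[ 0.2427  0.97   -0.0154]
 [ 0.5389 -0.148  -0.8293]
 [-0.8067  0.193  -0.5586]] [-0.1205 -0.2524  1.4397]
top [[494.4219   0.     320.6465]
 [  0.     494.4219 236.4389]
 [  0.       0.       1.    ]] [[ 0.0272 -0.9996 -0.0101]
 [-0.9892 -0.0255 -0.1441]
 [ 0.1438  0.014  -0.9895]] [0.0052 0.5527 1.0482]
{'clock': 0.1, 'q': array([ 1.2354,  0.3004,  1.5215, -0.    ,  1.3207, -0.0666]), 'joint_vel': array([-0.0006, -0.0001, -0.0014,  0.0011, -0.0003, -0.0014]), 'joint_efforts': array([ -0.0003, -54.4388, -36.2363,  -0.0002,   0.0031,   0.    ]), 'tcp_pos': array([0.146 , 0.53  , 0.2308]), 'tool_rot': array([ 2.4986,  1.9034, -0.0014]), 'contact_force': array([-0.6095, -0.5809,  0.5015]), 'ft_torque': array([0.0242, 0.049 , 0.0066]), 'grip_width': 0.08512613551700797}
```

View pics/scene0.png

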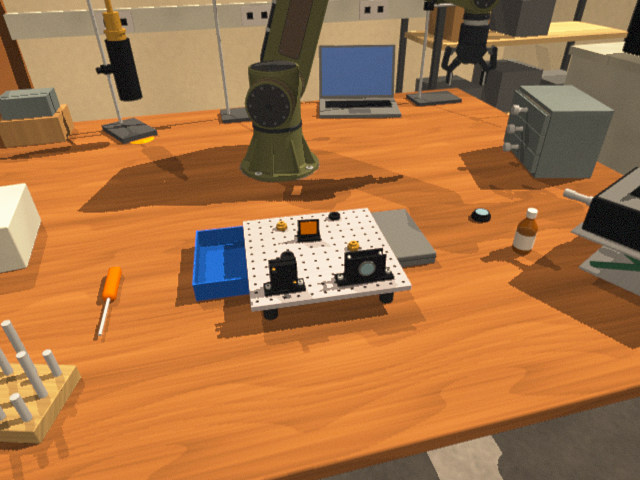

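View pics/top0.png

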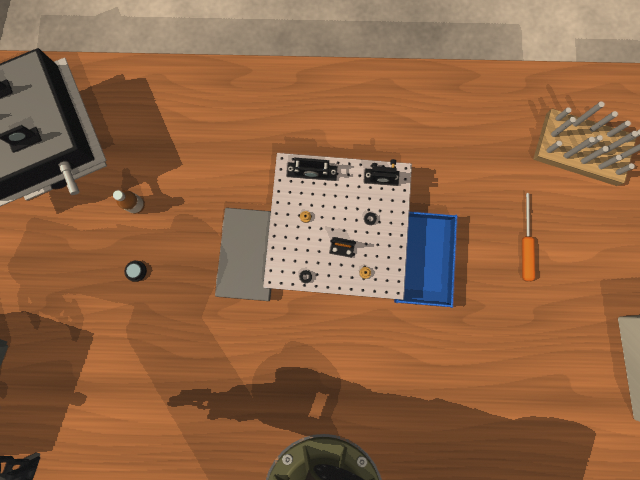

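The top view shows the board at about (263–411, 153–299) and the tray on its right, at x 396–457, y 213–306 (world −y). Nuts are near (306,216) and (366,272), collars near (370,218) and (306,276), and the filter holder near (343,246). Next I measure them.

```bash
cat > h.py <<'E'
from workcell import arm
import cv2,numpy as np
np.set_printoptions(precision=4,suppress=True)
def ray(c,u,v,z):
    K,R,t=c["intrinsics"],np.array(c["R"]),np.array(c["t"])
    d=R.T@np.linalg.inv(K)@np.array([u,v,1.]);o=-R.T@t
    return o+d*(z-o[2])/d[2]
def blobs(m,amin=15):
    n,l,s,ce=cv2.connectedComponentsWithStats(m.astype(np.uint8))
    return [(ce[i],s[i]) for i in range(1,n) if s[i][4]>=amin]
E
python3 - <<'E'
from h import *
c=arm.camera("top");im=c["image"]
hsv=cv2.cvtColor(im,cv2.COLOR_BGR2HSV)
H,S,V=[hsv[...,i].astype(int) for i in range(3)]
# board outline
m=((S<60)&(V>150)).astype(np.uint8)*255
r=np.zeros_like(m);r[140:310,250:425]=m[140:310,250:425]
r=cv2.morphologyEx(r,cv2.MORPH_CLOSE,np.ones((9,9)))
cs=max(cv2.findContours(r,0,1)[0],key=cv2.contourArea)
box=cv2.boxPoints(cv2.minAreaRect(cs))
P=np.array([ray(c,u,v,.058) for u,v in box]);print("board",box,P[:,:2],"centre",P.mean(0),"sides",np.linalg.norm(P-np.roll(P,1,0),axis=1))
q=cv2.approxPolyDP(cs,6,True)[:,0];print("poly",q.tolist(),[ray(c,u,v,.058)[:2].round(4).tolist() for u,v in q])
b=(H>100)&(H<125)&(S>120);t=np.argwhere(b)
cs=max(cv2.findContours(b.astype(np.uint8),0,1)[0],key=cv2.contourArea)
q=cv2.approxPolyDP(cs,4,True)[:,0];print("tray",[(p.tolist(),ray(c,*p,.042)[:2].round(4).tolist()) for p in q])
roi=np.zeros_like(b);roi[190:292,272:402]=1
for n,mk,z in(("brass",(H>10)&(H<28)&(S>110)&(V>90),.066),("dark",(V<75),.068)):
    for ce,s in blobs(mk&roi,25):print(n,ce,s,ray(c,*ce,z))
cv2.imwrite("pics/crop.png",cv2.resize(im[145:312,255:465],None,fx=3.6,fy=3.5,interpolation=cv2.INTER_CUBIC))
E
```

```text
board [[262.6971 287.8172]
 [273.4569 152.2426]
 [413.2116 163.3343]
 [402.4517 298.9089]] [[ 0.4358  0.1402]
 [ 0.736   0.1295]
 [ 0.718  -0.1803]
 [ 0.4203 -0.1576]] centre [ 0.5775 -0.0171  0.058 ] sides [0.2982 0.3004 0.3103 0.2986]
poly [[277, 153], [263, 287], [402, 298], [409, 183], [369, 184], [368, 169], [384, 164], [409, 172], [410, 164]] [[0.7344, 0.1215], [0.4375, 0.1396], [0.4222, -0.1566], [0.6732, -0.1711], [0.6688, -0.0834], [0.7027, -0.0808], [0.7149, -0.1159], [0.6981, -0.1711], [0.7163, -0.1732]]
tray [([410, 212], [0.6117, -0.1761]), ([405, 296], [0.427, -0.1655]), ([395, 301], [0.4158, -0.1441]), ([451, 307], [0.4062, -0.2641]), ([456, 215], [0.6075, -0.2773])]
brass [305.099  216.3069] [299 211  12  12 101] [0.5917 0.0542 0.066 ]
brass [342.3333 244.7576] [335 243  16   5  33] [ 0.5318 -0.0275  0.066 ]
brass [364.9709 272.466 ] [360 267  11  12 103] [ 0.4737 -0.0768  0.066 ]
brass [284.8788 290.3788] [272 289  34   3  66] [0.4313 0.092  0.066 ]
dark [369.9688 218.1771] [364 212  13  13  96] [ 0.5907 -0.0857  0.068 ]
dark [342.2903 246.471 ] [330 237  26  20 310] [ 0.5278 -0.0274  0.068 ]
dark [305.3511 276.0957] [300 270  12  13  94] [0.4625 0.0495 0.068 ]
```

View pics/crop.png

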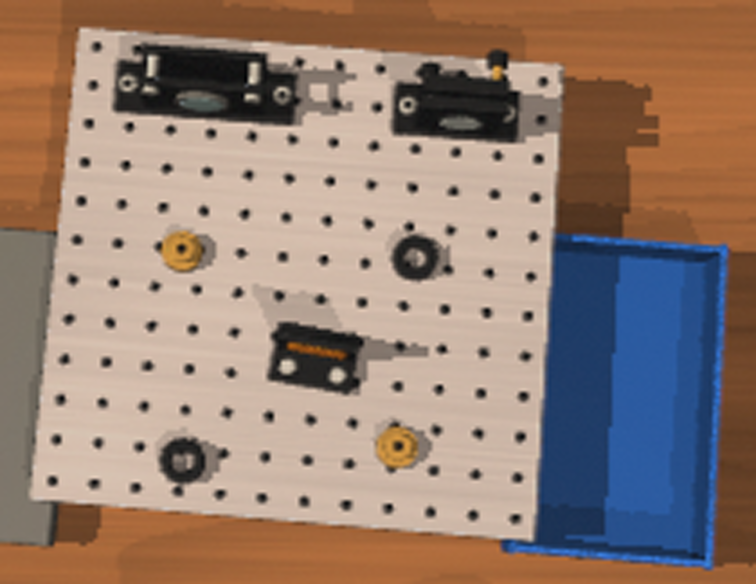

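```bash
cat >> h.py <<'E'
YAW=np.deg2rad(-3.2);ex=np.array([np.cos(YAW),np.sin(YAW)]);ey=np.array([-ex[1],ex[0]])
C0=np.array([.580,-.0175])
def tob(p): d=np.array(p)[:2]-C0; return np.array([d@ex,d@ey])
def tow(b): return C0+b[0]*ex+b[1]*ey
E
python3 - <<'E'
from h import *
c=arm.camera("top")
print("filter base near corners",[tob(ray(c,255+u/3.6,145+v/3.5,.066)).round(4) for u,v in((270,380),(358,393),(268,365),(360,350))])
for p in((.4375,.1396),(.4222,-.1566),(.7344,.1215),(.7175,-.1732)):print("corner",tob(p))
for p in((.6117,-.1761),(.4062,-.2641),(.6075,-.2773)):print("tray",tob(p))
for n,p in dict(nA=(.5917,.0542),nD=(.4737,-.0768),cB=(.5907,-.0857),cC=(.4625,.0495)).items():print(n,tob(p))
# scene cross-check
s=arm.camera("scene");im=s["image"]
hsv=cv2.cvtColor(im,cv2.COLOR_BGR2HSV);H,S,V=[hsv[...,i].astype(int) for i in range(3)]
for n,p in dict(nA=(.5917,.0542),nD=(.4737,-.0768),cB=(.5907,-.0857),cC=(.4625,.0495)).items():
    X=np.r_[p,.065];q=s["R"]@X+s["t"];q=s["intrinsics"]@q;print(n,(q/q[2])[:2])
roi=np.zeros(H.shape,bool);roi[205:270,255:380]=1
for ce,st in blobs((H>10)&(H<30)&(S>110)&(V>90)&roi,8):print("brass",ce,st,ray(s,*ce,.065))
for ce,st in blobs((V<70)&roi,25):print("dark",ce,st,ray(s,*ce,.063))
cv2.imwrite("pics/scrop.png",cv2.resize(im[200:305,185:415],None,fx=3.4,fy=3.4,interpolation=cv2.INTER_CUBIC))
E
```

```text
filter base near corners [array([-0.0687,  0.0121]), array([-0.0724, -0.0405]), array([-0.0596,  0.0141]), array([-0.0459, -0.0397])]
corner [-0.151   0.1489]
corner [-0.1498 -0.1477]
corner [0.1464 0.1474]
corner [ 0.146  -0.1478]
tray [ 0.0405 -0.1566]
tray [-0.1598 -0.2559]
tray [ 0.042  -0.2579]
nA [0.0077 0.0722]
nD [-0.1028 -0.0651]
cB [ 0.0145 -0.0675]
cC [-0.1211  0.0603]
nA [353.3202 244.4043]
nD [281.5039 224.5702]
cB [287.4212 254.392 ]
cC [334.2933 214.4825]
brass [303.7354 209.4893] [ 255  205  125   15 1077] [ 0.4207 -0.0138  0.065 ]
brass [281.1798 225.6404] [276 220  11  11  89] [ 0.478  -0.0783  0.065 ]
brass [308.1179 227.3066] [300 221  17  14 212] [ 0.5009 -0.0217  0.065 ]
brass [353.101  245.6162] [348 241  11  10  99] [0.5959 0.0524 0.065 ]
brass [273.25  268.375] [272 267   4   3   8] [ 0.6295 -0.1212  0.065 ]
dark [333.8485 215.9848] [329 212  11   8  66] [0.4655 0.0476 0.063 ]
dark [308.3506 233.6407] [297 220  24  22 231] [ 0.5233 -0.0265  0.063 ]
dark [361.7873 258.8004] [345 249  35  21 536] [0.6422 0.0558 0.063 ]
dark [283.7831 261.9831] [269 252  27  18 355] [ 0.6116 -0.0972  0.063 ]
```

View pics/scrop.png

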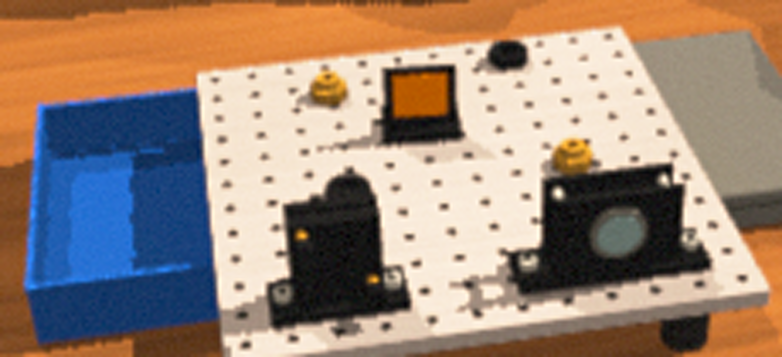

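```bash
python3 - <<'E'
from h import *
from scipy.spatial.transform import Rotation as Ro
o=arm.get_obs();R=Ro.from_rotvec(o["tool_rot"]).as_matrix()
Rt=np.c_[np.r_[ex,0],np.r_[-ey,0],[0,0,-1]]
T=np.r_[tow((-.105,-.026)),.15]
print(T,"slide",R.T@(T-o["tcp_pos"])/.04,"dr",np.rad2deg(Ro.from_matrix(R.T@Rt).as_rotvec())/5)
E
```

```text
[ 0.4737 -0.0376  0.15  ] slide [-11.5071  11.6677   2.0311] dr [ 0.0039  0.0058 15.5598]
```

```bash
python3 -m creep '{"slide":[[-0.8,0.8,0],[-1.6,1.6,0],[-2.4,2.4,0],[-3.2,3.3,0],[-4,4.1,0],[-4.8,4.9,0],[-5.6,5.7,0],[-6.4,6.5,0],[-7.2,7.3,0],[-8,8.1,0]],"dr":[[0,0,1.1],[0,0,2.2],[0,0,3.3],[0,0,4.4],[0,0,5.5],[0,0,6.6],[0,0,7.7],[0,0,8.8],[0,0,9.9],[0,0,11]],"gripper":[0.83,0.83,0.83,0.83,0.83,0.83,0.83,0.83,0.83,0.83]}'
python3 - <<'E'
from h import *
from scipy.spatial.transform import Rotation as Ro
o=arm.get_obs();R=Ro.from_rotvec(o["tool_rot"]).as_matrix()
Rt=np.c_[np.r_[ex,0],np.r_[-ey,0],[0,0,-1]]
T=np.r_[tow((-.105,-.026)),.12]
print(o["tcp_pos"],o["grip_width"],"slide",R.T@(T-o["tcp_pos"])/.04,"dr",np.rad2deg(Ro.from_matrix(R.T@Rt).as_rotvec())/5)
E
```

```text
clock: 1.25
tcp_pos: [0.374, 0.1339, 0.2315]
tool_rot: [-3.097, -0.529, -0.001]
contact_force: [0.5, 0.5, 0.3]
grip_width: 0.0144
[0.374  0.1339 0.2315] 0.014439559862554345 slide [0.9279 4.8725 2.7891] dr [-0.0014 -0.0084  4.5149]
```

```bash
python3 -m creep '{"slide":[[0.15,0.8,0.2],[0.3,1.6,0.5],[0.45,2.4,1],[0.6,3.2,1.5],[0.75,4,2],[0.9,4.6,2.5],[0.93,4.87,2.79],[0.93,4.87,2.79],[0.93,4.87,2.79],[0.93,4.87,2.79]],"dr":[[0,0,0.7],[0,0,1.4],[0,0,2.1],[0,0,2.8],[0,0,3.5],[0,0,4.2],[0,0,4.55],[0,0,4.55],[0,0,4.55],[0,0,4.55]],"gripper":[0.83,0.83,0.83,0.83,0.83,0.83,0.83,0.83,0.83,0.83]}'
cat > st.py <<'E'
from h import *
from scipy.spatial.transform import Rotation as Ro
import sys
o=arm.get_obs();R=Ro.from_rotvec(o["tool_rot"]).as_matrix()
print("board xy",tob(o["tcp_pos"]),"z",o["tcp_pos"][2],"xang",np.rad2deg(np.arctan2(R[1,0],R[0,0])),"clock",o["clock"],"F",o["contact_force"])
for n in sys.argv[1:]:
    c=arm.camera("top");s=arm.camera("scene")
    a=cv2.resize(c["image"][140:320,240:480],(640,480));b=cv2.resize(s["image"][190:310,180:420],(800,400))[:, :]
    cv2.imwrite(f"pics/{n}_t.png",a);cv2.imwrite(f"pics/{n}_s.png",b)
E
python3 st.py p1
```

```text
clock: 2.25
tcp_pos: [0.4739, -0.0345, 0.1207]
tool_rot: [3.14, -0.083, 0.002]
contact_force: [-0.4, 0.4, 0.6]
grip_width: 0.0147
board xy [-0.105  -0.0229] z 0.12069753247309896 xang -3.0411858302740247 clock 2.25 F [-0.3972  0.3854  0.6495]
```

View pics/p1_s.png

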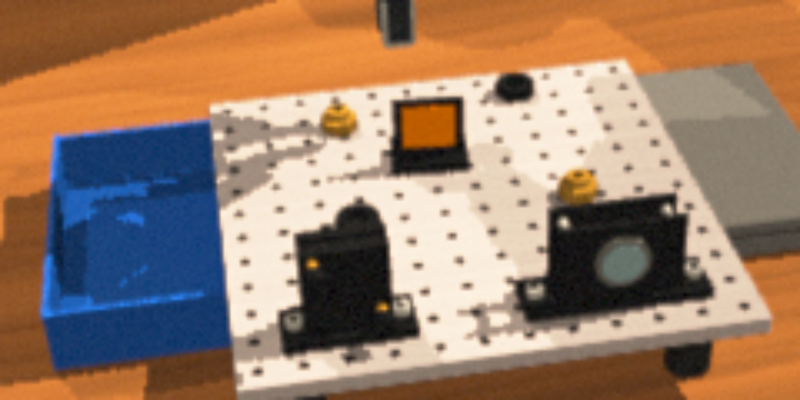

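View pics/p1_t.png

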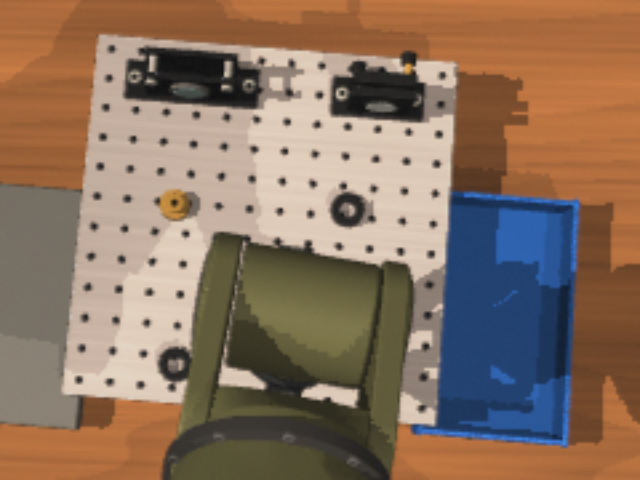

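The top view shows the arm hiding nut D. In the scene view the finger ends sit at zoomed (400,42). I check that against the TCP.

```bash
python3 - <<'E'
from h import *
s=arm.camera("scene")
for z in (.12,.125,.13,.135):
  for dx,dy in((.02,-.011),(.02,.011)):
    q=s["R"]@np.array([.4739+dx,-.0345+dy,z])+s["t"];q=s["intrinsics"]@q;print(z,(q/q[2])[:2])
cv2.imwrite("pics/f.png",cv2.resize(s["image"][120:240,240:360],(600,600),interpolation=cv2.INTER_CUBIC))
E
```

```text
0.12 [295.9481 205.5503]
0.12 [305.9055 204.2065]
0.125 [295.8495 203.5135]
0.125 [305.8361 202.1747]
0.13 [295.7503 201.4648]
0.13 [305.7663 200.1312]
0.135 [295.6505 199.4041]
0.135 [305.696  198.0757]
```

View pics/f.png

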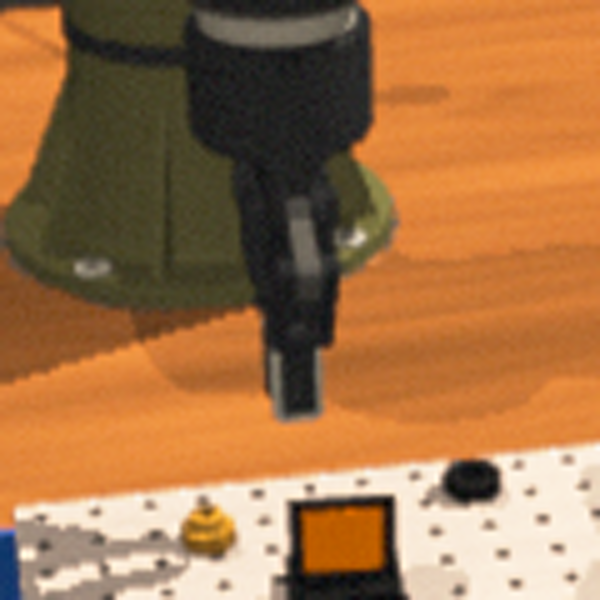

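```bash
python3 -m creep '{"slide":[[0,0,0.3],[0,0,0.6],[0,0,0.9],[0,0,1.15],[0,0,1.3],[0,0,1.4],[0,0,1.47],[0,0,1.53],[0,0,1.53],[0,0,1.53]],"dr":[[0,0,0],[0,0,0],[0,0,0],[0,0,0],[0,0,0],[0,0,0],[0,0,0],[0,0,0],[0,0,0],[0,0,0]],"gripper":[0.83,0.83,0.83,0.83,0.83,0.83,0.83,0.83,0.83,0.83]}'
python3 st.py p2
```

```text
clock: 3.4
tcp_pos: [0.474, -0.0354, 0.0587]
tool_rot: [3.14, -0.086, 0.001]
contact_force: [0.7, -0.1, 0.0]
grip_width: 0.0142
board xy [-0.1049 -0.0238] z 0.0586931344915603 xang -3.1483673614494303 clock 3.4 F [ 0.7118 -0.1279  0.04  ]
```

View pics/p2_s.png

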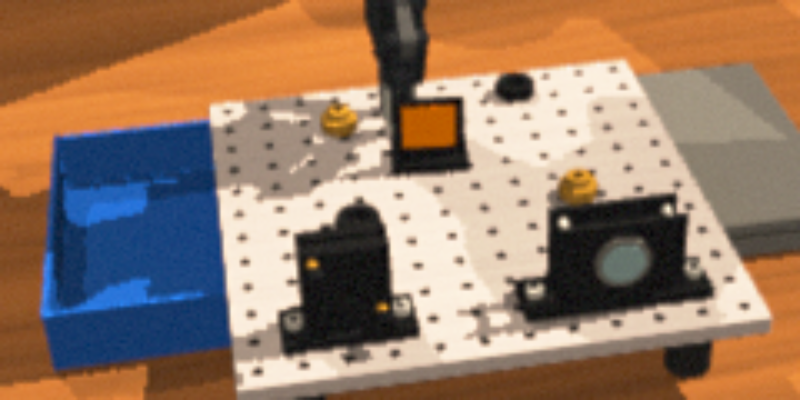

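The fingers are down behind the filter and the nut at zoomed (339,120) has not moved. Pushing towards the tray.

```bash
python3 -m creep '{"slide":[[0,0.12,0],[0,0.3,0],[0,0.48,0],[0,0.66,0],[0,0.84,0],[0,1.02,0],[0,1.2,0],[0,1.38,0],[0,1.54,0],[0,1.7,0]],"dr":[[0,0,0],[0,0,0],[0,0,0],[0,0,0],[0,0,0],[0,0,0],[0,0,0],[0,0,0],[0,0,0],[0,0,0]],"gripper":[0.83,0.83,0.83,0.83,0.83,0.83,0.83,0.83,0.83,0.83]}'
python3 st.py p3
```

```text
clock: 4.5
tcp_pos: [0.47, -0.1038, 0.0585]
tool_rot: [-3.14, 0.087, 0.0]
contact_force: [-0.2, 0.5, 0.0]
grip_width: 0.0144
board xy [-0.105  -0.0923] z 0.058458519884885304 xang -3.157893823309281 clock 4.5 F [-0.1565  0.4904  0.0338]
```

View pics/p3_s.png

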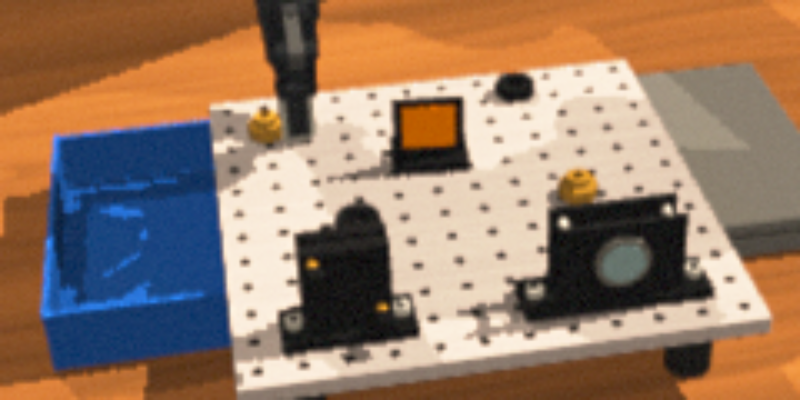

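The nut is cradled ahead of the fingers at zoomed (265,126). I push it over the edge.

```bash
python3 -m creep '{"slide":[[0,0.15,0],[0,0.3,0],[0,0.45,0],[0,0.6,0],[0,0.75,0],[0,0.9,0],[0,1.05,0],[0,1.2,0],[0,1.3,0],[0,1.3,0]],"dr":[[0,0,0],[0,0,0],[0,0,0],[0,0,0],[0,0,0],[0,0,0],[0,0,0],[0,0,0],[0,0,0],[0,0,0]],"gripper":[0.83,0.83,0.83,0.83,0.83,0.83,0.83,0.83,0.83,0.83]}'
python3 st.py p4
```

```text
clock: 5.6
tcp_pos: [0.4672, -0.1556, 0.0585]
tool_rot: [3.14, -0.087, -0.0]
contact_force: [0.6, -0.1, 0.8]
grip_width: 0.0146
board xy [-0.1049 -0.1442] z 0.058459144463680224 xang -3.18306175214317 clock 5.6 F [ 0.6105 -0.1107  0.7887]
```

View pics/p4_s.png

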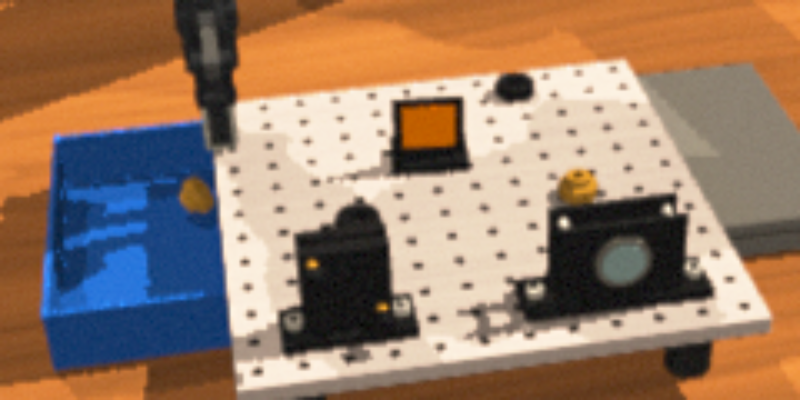

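The nut is in the tray at zoomed (195,195). Next is collar C.

```bash
python3 -m creep '{"slide":[[0,0,-0.7],[0,-0.3,-1.4],[-0.1,-1.2,-1.6],[-0.2,-2.3,-1.6],[-0.3,-3.4,-1.6],[-0.4,-4.5,-1.6],[-0.4,-5.5,-1.6],[-0.4,-6.05,-1.6],[-0.4,-6.05,-1.6],[-0.4,-6.05,-1.3]],"dr":[[0,0,0],[0,0,0],[0,0,0],[0,0,0],[0,0,0],[0,0,0],[0,0,0],[0,0,0],[0,0,0],[0,0,0]],"gripper":[0.83,0.83,0.83,0.83,0.83,0.83,0.83,0.83,0.83,0.83]}'
python3 st.py p5
```

```text
clock: 6.7
tcp_pos: [0.4651, 0.0877, 0.1111]
tool_rot: [-3.14, 0.084, -0.004]
contact_force: [0.5, 0.9, 0.0]
grip_width: 0.0139
board xy [-0.1206  0.0986] z 0.11109607617527648 xang -3.0737587941479596 clock 6.7 F [0.4742 0.9248 0.0264]
```

View pics/p5_s.png

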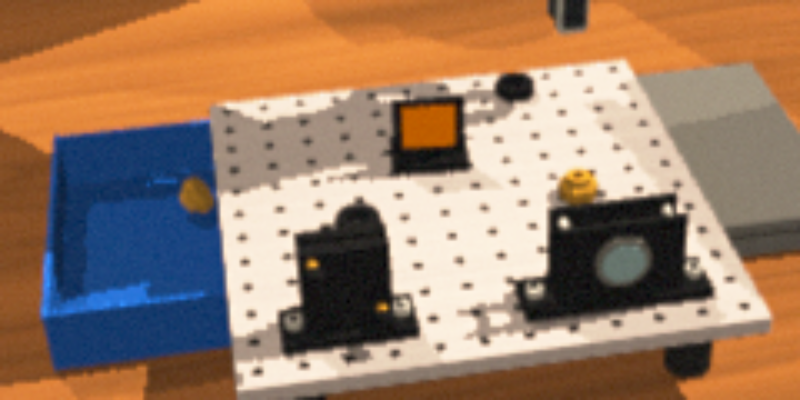

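View pics/p5_t.png

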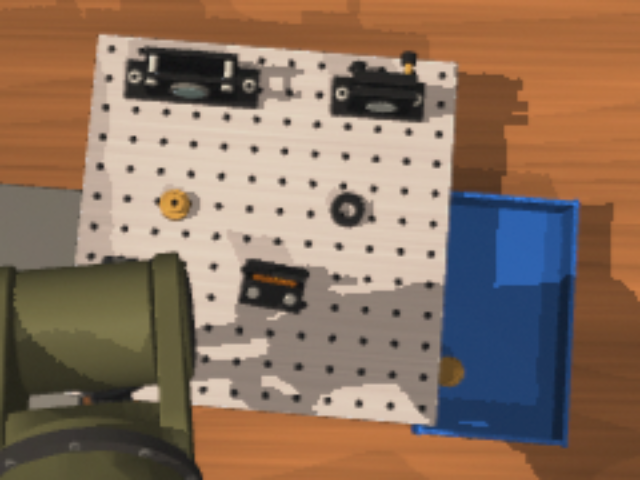

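The board is as before, with the nut in the tray at zoomed top (452,372). I lower the fingers and start pushing collar C.

```bash
python3 -m creep '{"slide":[[0,0,0.4],[0,0,0.8],[0,0,1.1],[0,0,1.25],[0,0,1.3],[0,0,1.3],[0,0.12,1.3],[0,0.3,1.3],[0,0.48,1.3],[0,0.66,1.3]],"dr":[[0,0,0],[0,0,0],[0,0,0],[0,0,0],[0,0,0],[0,0,0],[0,0,0],[0,0,0],[0,0,0],[0,0,0]],"gripper":[0.83,0.83,0.83,0.83,0.83,0.83,0.83,0.83,0.83,0.83]}'
python3 st.py p6
```

```text
clock: 7.8
tcp_pos: [0.4631, 0.0602, 0.0586]
tool_rot: [-3.14, 0.087, -0.0]
contact_force: [0.5, 0.8, 0.3]
grip_width: 0.0142
board xy [-0.121   0.0711] z 0.05858411926980263 xang -3.1640924240695165 clock 7.8 F [0.5171 0.8068 0.281 ]
```

View pics/p6_s.png

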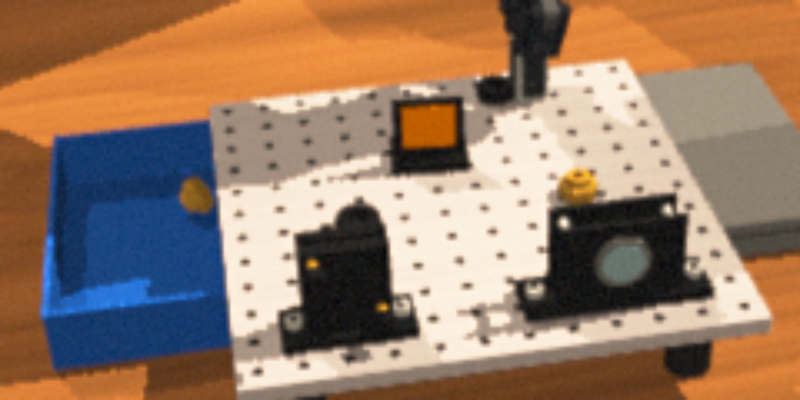

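```bash
python3 -m creep '{"slide":[[0,0.18,0],[0,0.36,0],[0,0.54,0],[0,0.72,0],[0,0.9,0],[0,1.08,0],[0,1.26,0],[0,1.44,0],[0,1.62,0],[0,1.8,0]],"dr":[[0,0,0],[0,0,0],[0,0,0],[0,0,0],[0,0,0],[0,0,0],[0,0,0],[0,0,0],[0,0,0],[0,0,0]],"gripper":[0.83,0.83,0.83,0.83,0.83,0.83,0.83,0.83,0.83,0.83]}'
python3 -m creep '{"slide":[[0,0.18,0],[0,0.36,0],[0,0.54,0],[0,0.72,0],[0,0.9,0],[0,1.08,0],[0,1.26,0],[0,1.44,0],[0,1.62,0],[0,1.8,0]],"dr":[[0,0,0],[0,0,0],[0,0,0],[0,0,0],[0,0,0],[0,0,0],[0,0,0],[0,0,0],[0,0,0],[0,0,0]],"gripper":[0.83,0.83,0.83,0.83,0.83,0.83,0.83,0.83,0.83,0.83]}'
python3 st.py p7
```

```text
clock: 8.9
tcp_pos: [0.4591, -0.0115, 0.0585]
tool_rot: [-3.14, 0.086, 0.0]
contact_force: [0.6, -0.9, -0.3]
grip_width: 0.0141
clock: 9.9
tcp_pos: [0.4552, -0.0834, 0.0585]
tool_rot: [-3.14, 0.086, -0.0]
contact_force: [0.2, -0.7, 1.0]
grip_width: 0.0147
board xy [-0.1209 -0.0728] z 0.05849985341549411 xang -3.1528165639432584 clock 9.9 F [ 0.2095 -0.7249  0.9953]
```

View pics/p7_s.png

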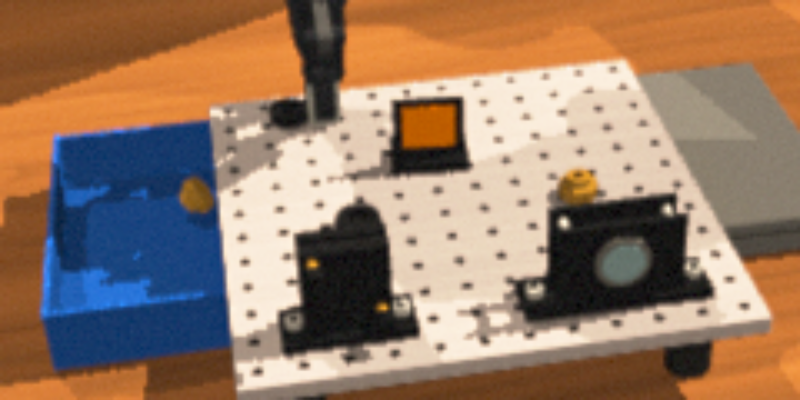

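Collar C is in front of the fingers at zoomed (288,113). I continue over the edge.

```bash
python3 -m creep '{"slide":[[0,0.18,0],[0,0.36,0],[0,0.54,0],[0,0.72,0],[0,0.9,0],[0,1.08,0],[0,1.26,0],[0,1.42,0],[0,1.56,0],[0,1.7,0]],"dr":[[0,0,0],[0,0,0],[0,0,0],[0,0,0],[0,0,0],[0,0,0],[0,0,0],[0,0,0],[0,0,0],[0,0,0]],"gripper":[0.83,0.83,0.83,0.83,0.83,0.83,0.83,0.83,0.83,0.83]}'
python3 st.py p8
```

```text
clock: 11.0
tcp_pos: [0.4514, -0.1511, 0.0585]
tool_rot: [3.14, -0.086, -0.0]
contact_force: [0.3, 1.0, -0.6]
grip_width: 0.0143
board xy [-0.1209 -0.1406] z 0.05848078633130678 xang -3.150910399262447 clock 11.0 F [ 0.257   1.0232 -0.58  ]
```

View pics/p8_s.png

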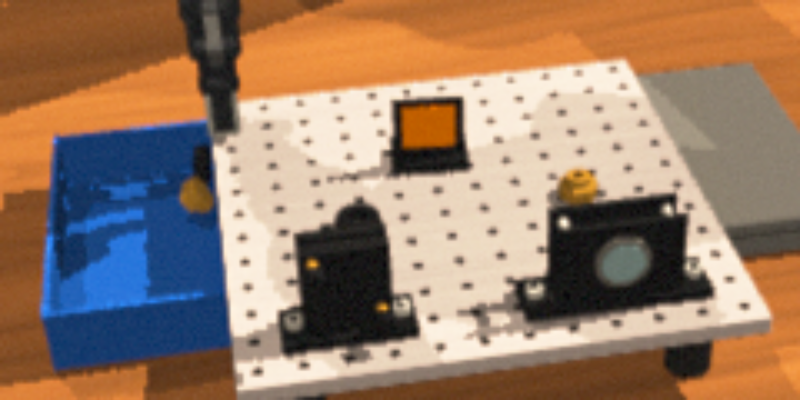

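```bash
python3 -m creep '{"slide":[[0,0,-0.8],[0,0,-1.6],[0.6,0,-2],[1.5,0,-2],[2.4,-0.3,-2],[3.1,-1,-2],[3.33,-1.9,-2],[3.33,-2.75,-2],[3.33,-2.79,-2],[3.33,-2.79,-1.8]],"dr":[[0,0,0],[0,0,0],[0,0,0],[0,0,0],[0,0,0],[0,0,0],[0,0,0],[0,0,0],[0,0,0],[0,0,0]],"gripper":[0.83,0.83,0.83,0.83,0.83,0.83,0.83,0.83,0.83,0.83]}'
python3 st.py p9
```

```text
clock: 12.1
tcp_pos: [0.591, -0.046, 0.131]
tool_rot: [3.14, -0.084, 0.002]
contact_force: [0.7, -0.3, -1.0]
grip_width: 0.0146
board xy [ 0.0126 -0.0279] z 0.13103353844602797 xang -3.058946238366867 clock 12.1 F [ 0.6903 -0.2842 -1.0494]
```

View pics/p9_s.png

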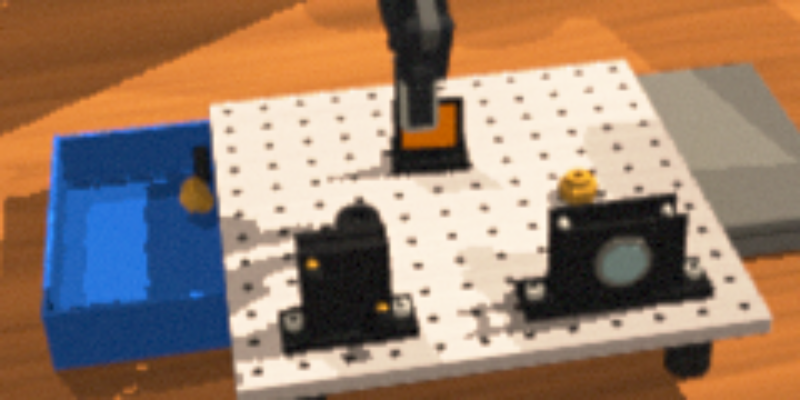

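View pics/p9_t.png

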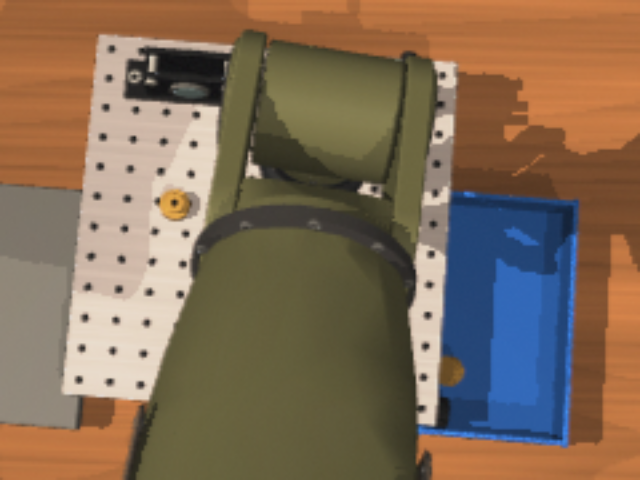

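Collar C is in the tray, leaning at zoomed top (445,412) beside the nut. I lower the fingers behind collar B.

```bash
python3 -m creep '{"slide":[[0,0,0.4],[0,0,0.8],[0,0,1.2],[0,0,1.5],[0,0,1.7],[0,0,1.8],[0,0,1.8],[0,0.12,1.8],[0,0.3,1.8],[0,0.48,1.8]],"dr":[[0,0,0],[0,0,0],[0,0,0],[0,0,0],[0,0,0],[0,0,0],[0,0,0],[0,0,0],[0,0,0],[0,0,0]],"gripper":[0.83,0.83,0.83,0.83,0.83,0.83,0.83,0.83,0.83,0.83]}'
python3 st.py p10
```

```text
clock: 13.2
tcp_pos: [0.5896, -0.0665, 0.0587]
tool_rot: [3.14, -0.086, 0.001]
contact_force: [-0.1, -0.2, 0.5]
grip_width: 0.0147
board xy [ 0.0123 -0.0484] z 0.058682479825903376 xang -3.1532721966281905 clock 13.2 F [-0.0916 -0.2147  0.4594]
```

View pics/p10_s.png

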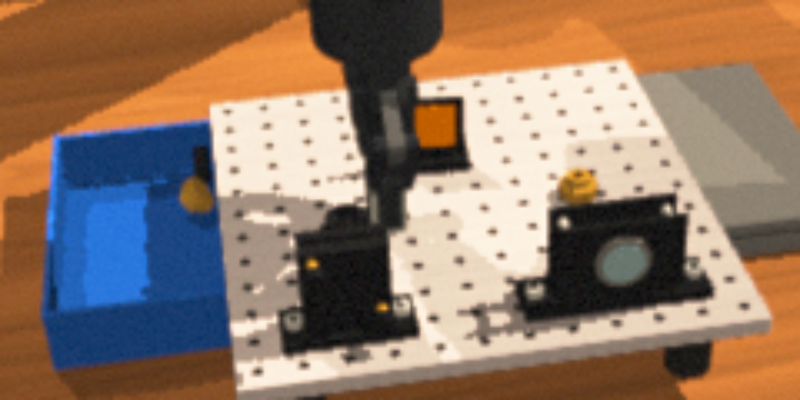

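```bash
python3 -m creep '{"slide":[[0,0.18,0],[-0.02,0.36,0],[-0.04,0.54,0],[-0.06,0.72,0],[-0.08,0.9,0],[-0.1,1.05,0],[-0.12,1.2,0],[-0.14,1.35,0],[-0.16,1.45,0],[-0.16,1.45,0]],"dr":[[0,0,0],[0,0,0],[0,0,0],[0,0,0],[0,0,0],[0,0,0],[0,0,0],[0,0,0],[0,0,0],[0,0,0]],"gripper":[0.83,0.83,0.83,0.83,0.83,0.83,0.83,0.83,0.83,0.83]}'
python3 st.py p11
```

```text
clock: 14.3
tcp_pos: [0.5798, -0.1238, 0.0585]
tool_rot: [3.14, -0.087, 0.0]
contact_force: [-0.9, 0.9, 1.1]
grip_width: 0.0148
board xy [ 0.0058 -0.1062] z 0.05848208811500371 xang -3.1801278867128144 clock 14.3 F [-0.8559  0.8559  1.0884]
```

View pics/p11_s.png

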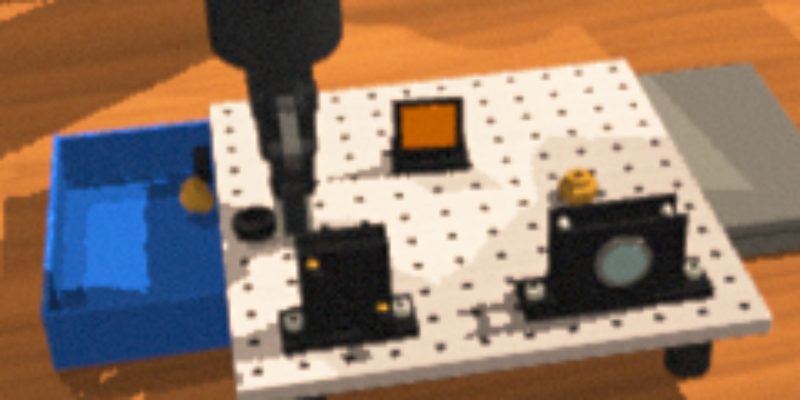

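Collar B is in front of the fingers at zoomed (254,223), opposite the middle of the tray. I push it over.

```bash
python3 -m creep '{"slide":[[0,0.12,0],[0,0.25,0],[0,0.38,0],[0,0.5,0],[0,0.62,0],[0,0.75,0],[0,0.85,0],[0,0.92,0],[0,0.92,0],[0,0.92,0]],"dr":[[0,0,0],[0,0,0],[0,0,0],[0,0,0],[0,0,0],[0,0,0],[0,0,0],[0,0,0],[0,0,0],[0,0,0]],"gripper":[0.83,0.83,0.83,0.83,0.83,0.83,0.83,0.83,0.83,0.83]}'
python3 st.py p12
```

```text
clock: 15.4
tcp_pos: [0.578, -0.16, 0.0585]
tool_rot: [-3.14, 0.086, 0.0]
contact_force: [0.1, -0.1, -0.5]
grip_width: 0.0142
board xy [ 0.0059 -0.1424] z 0.05847568172100662 xang -3.149438106763134 clock 15.4 F [ 0.0555 -0.081  -0.5067]
```

View pics/p12_s.png

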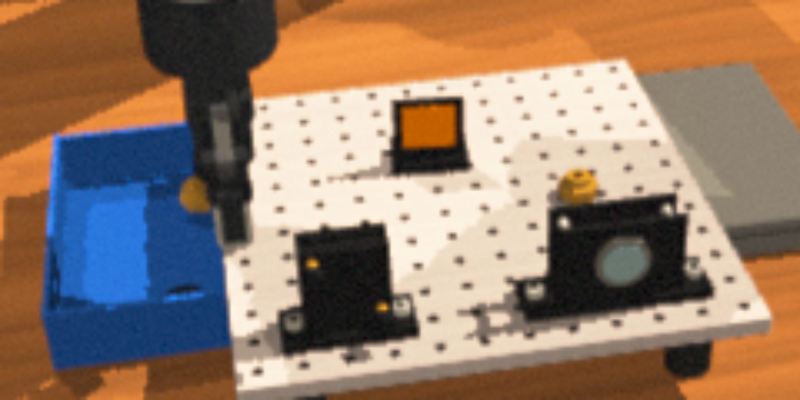

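Collar B is flat in the tray at zoomed (185,293). The last one is nut A.

```bash
python3 -m creep '{"slide":[[0,0,-0.8],[0,-0.3,-1.6],[0,-1.2,-1.8],[0,-2.3,-1.8],[0,-3.4,-1.8],[0.08,-4.5,-1.8],[0.08,-5.6,-1.8],[0.08,-6.24,-1.8],[0.08,-6.24,-1.8],[0.08,-6.24,-1.5]],"dr":[[0,0,0],[0,0,0],[0,0,0],[0,0,0],[0,0,0],[0,0,0],[0,0,0],[0,0,0],[0,0,0],[0,0,0]],"gripper":[0.83,0.83,0.83,0.83,0.83,0.83,0.83,0.83,0.83,0.83]}'
python3 st.py p13
```

```text
clock: 16.5
tcp_pos: [0.5955, 0.0893, 0.1194]
tool_rot: [-3.14, 0.084, -0.004]
contact_force: [0.5, -0.1, 0.3]
grip_width: 0.0143
board xy [0.0095 0.1075] z 0.1194213303468593 xang -3.0819194738616518 clock 16.5 F [ 0.4594 -0.0579  0.2648]
```

View pics/p13_s.png

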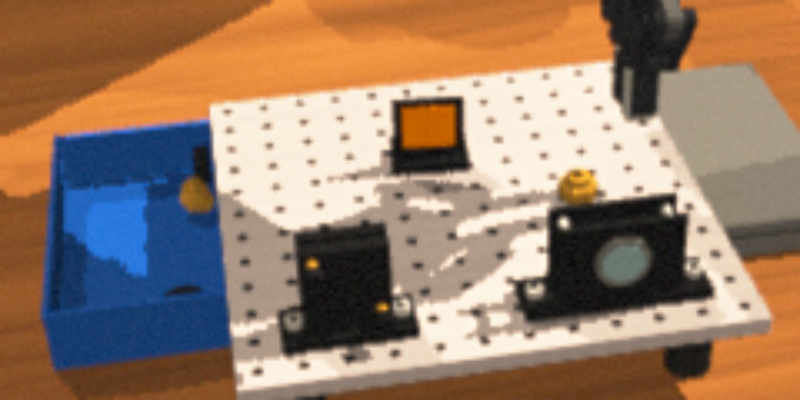

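View pics/p13_t.png

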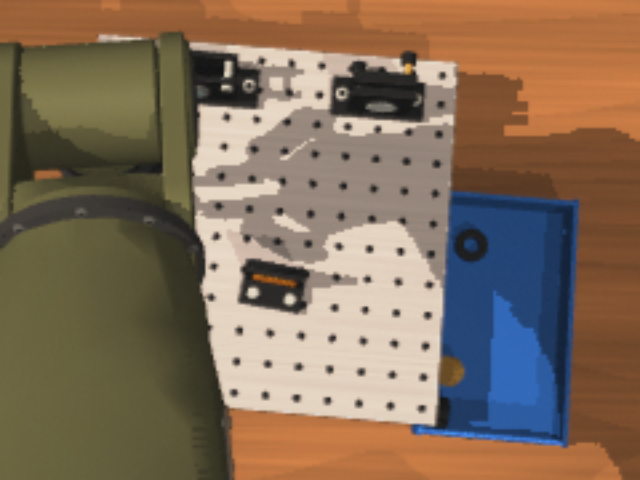

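The top view shows collar B in the tray at (471,245) and the filter holder unmoved at (275,285). I lower the fingers behind the last nut.

```bash
python3 -m creep '{"slide":[[0,0,0.4],[0,0,0.8],[0,0,1.15],[0,0,1.4],[0,0,1.5],[0,0,1.5],[0,0.05,1.5],[0,0.18,1.5],[0,0.36,1.5],[0,0.54,1.5]],"dr":[[0,0,0],[0,0,0],[0,0,0],[0,0,0],[0,0,0],[0,0,0],[0,0,0],[0,0,0],[0,0,0],[0,0,0]],"gripper":[0.83,0.83,0.83,0.83,0.83,0.83,0.83,0.83,0.83,0.83]}'
python3 st.py p14
```

```text
clock: 17.6
tcp_pos: [0.5937, 0.0667, 0.0585]
tool_rot: [3.14, -0.087, 0.0]
contact_force: [0.6, 0.2, 0.2]
grip_width: 0.0143
board xy [0.0089 0.0848] z 0.05853235439432665 xang -3.1580300741153002 clock 17.6 F [0.6416 0.1774 0.1551]
```

View pics/p14_s.png

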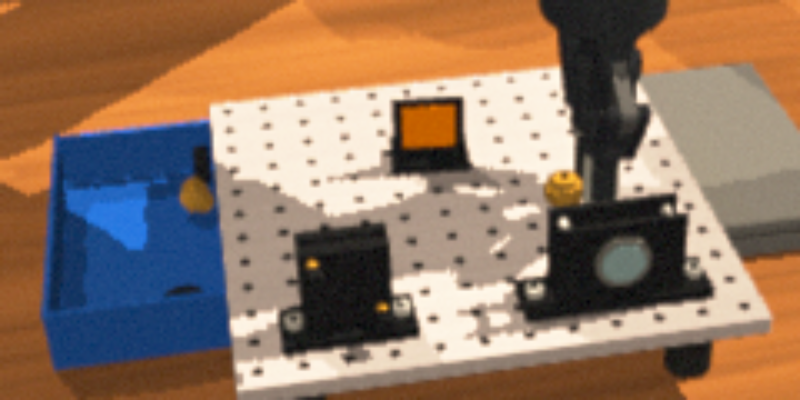

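```bash
python3 -m creep '{"slide":[[0,0.18,0],[0,0.36,0],[0,0.54,0],[0,0.72,0],[0,0.9,0],[0,1.08,0],[0,1.26,0],[0,1.44,0],[0,1.62,0],[0,1.8,0]],"dr":[[0,0,0],[0,0,0],[0,0,0],[0,0,0],[0,0,0],[0,0,0],[0,0,0],[0,0,0],[0,0,0],[0,0,0]],"gripper":[0.83,0.83,0.83,0.83,0.83,0.83,0.83,0.83,0.83,0.83]}'
python3 -m creep '{"slide":[[0,0.18,0],[0,0.36,0],[0,0.54,0],[0,0.72,0],[0,0.9,0],[0,1.08,0],[0,1.26,0],[0,1.44,0],[0,1.62,0],[0,1.8,0]],"dr":[[0,0,0],[0,0,0],[0,0,0],[0,0,0],[0,0,0],[0,0,0],[0,0,0],[0,0,0],[0,0,0],[0,0,0]],"gripper":[0.83,0.83,0.83,0.83,0.83,0.83,0.83,0.83,0.83,0.83]}'
python3 st.py p15
```

```text
clock: 18.7
tcp_pos: [0.5897, -0.0051, 0.0585]
tool_rot: [3.14, -0.086, -0.0]
contact_force: [0.2, 0.1, 0.6]
grip_width: 0.0149
clock: 19.7
tcp_pos: [0.5857, -0.077, 0.0585]
tool_rot: [3.14, -0.086, -0.0]
contact_force: [-0.3, 0.0, 0.4]
grip_width: 0.0143
board xy [ 0.009 -0.059] z 0.058473710141822 xang -3.1480989490380957 clock 19.7 F [-0.3109  0.0126  0.4477]
```

View pics/p15_s.png

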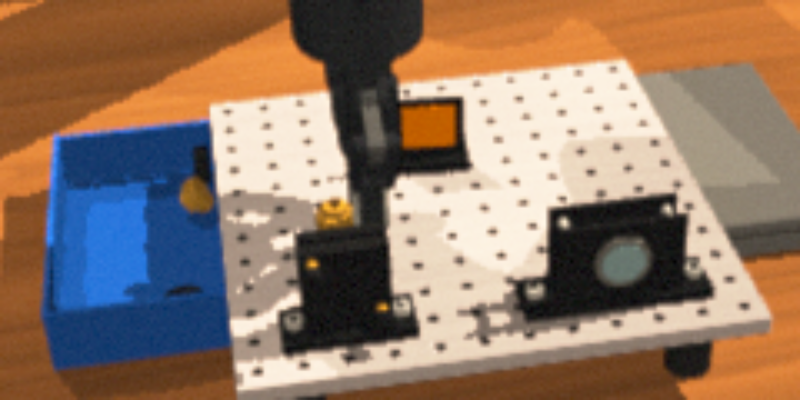

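The nut is in front of the fingers at zoomed (335,213). I steer a little towards −x so it lands clear of collar B.

```bash
python3 -m creep '{"slide":[[-0.02,0.13,0],[-0.06,0.26,0],[-0.1,0.39,0],[-0.14,0.52,0],[-0.18,0.65,0],[-0.22,0.78,0],[-0.26,0.91,0],[-0.3,1.04,0],[-0.34,1.17,0],[-0.38,1.3,0]],"dr":[[0,0,0],[0,0,0],[0,0,0],[0,0,0],[0,0,0],[0,0,0],[0,0,0],[0,0,0],[0,0,0],[0,0,0]],"gripper":[0.83,0.83,0.83,0.83,0.83,0.83,0.83,0.83,0.83,0.83]}'
python3 -m creep '{"slide":[[-0.02,0.12,0],[-0.04,0.24,0],[-0.06,0.36,0],[-0.06,0.48,0],[-0.06,0.6,0],[-0.06,0.7,0],[-0.06,0.76,0],[-0.06,0.76,0],[-0.06,0.76,0],[-0.06,0.76,0]],"dr":[[0,0,0],[0,0,0],[0,0,0],[0,0,0],[0,0,0],[0,0,0],[0,0,0],[0,0,0],[0,0,0],[0,0,0]],"gripper":[0.83,0.83,0.83,0.83,0.83,0.83,0.83,0.83,0.83,0.83]}'
python3 st.py p16
```

```text
clock: 20.8
tcp_pos: [0.5676, -0.1279, 0.0585]
tool_rot: [3.14, -0.086, 0.0]
contact_force: [0.2, -0.5, -0.5]
grip_width: 0.0145
clock: 21.8
tcp_pos: [0.5637, -0.1575, 0.0585]
tool_rot: [-3.14, 0.086, 0.0]
contact_force: [-0.6, 0.1, 0.8]
grip_width: 0.0145
board xy [-0.0085 -0.1407] z 0.058455885121164536 xang -3.144299737303519 clock 21.8 F [-0.5605  0.0579  0.8397]
```

View pics/p16_s.png

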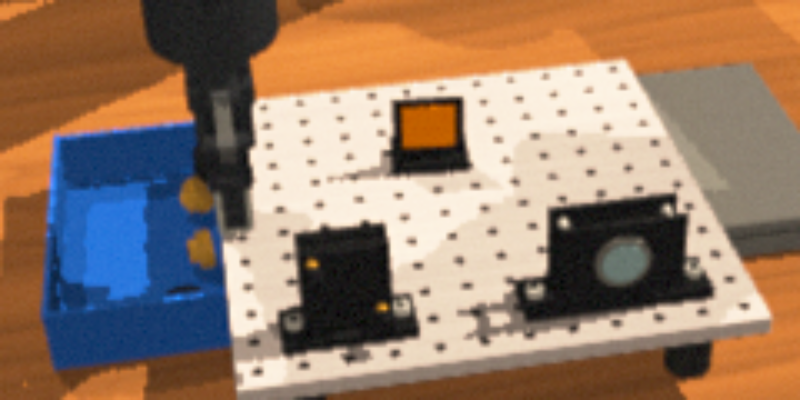

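Both nuts are in the tray, at zoomed (195,195) and (200,248). I lift clear and move away to check.

```bash
python3 -m creep '{"slide":[[0,0,-0.8],[0,0,-1.6],[0,0,-2.5],[0,0,-3.4],[0,0.5,-4],[0,1.2,-4],[0,2,-4],[0,2.8,-4],[0,3.6,-4],[0,4.4,-4]],"dr":[[0,0,0],[0,0,0],[0,0,0],[0,0,0],[0,0,0],[0,0,0],[0,0,0],[0,0,0],[0,0,0],[0,0,0]],"gripper":[0.83,0.83,0.83,0.83,0.83,0.83,0.83,0.83,0.83,0.83]}'
python3 -m creep '{"slide":[[-0.5,0.8,0],[-1,1.6,0],[-1.5,2.4,0],[-2,3.2,0],[-2.5,4,0],[-2.5,4,0],[-2.5,4,0],[-2.5,4,0],[-2.5,4,0],[-2.5,4,0]],"dr":[[0,0,0],[0,0,0],[0,0,0],[0,0,0],[0,0,0],[0,0,0],[0,0,0],[0,0,0],[0,0,0],[0,0,0]],"gripper":[0.83,0.83,0.83,0.83,0.83,0.83,0.83,0.83,0.83,0.83]}'
python3 st.py p17
```

```text
clock: 22.9
tcp_pos: [0.5538, -0.3346, 0.2185]
tool_rot: [3.14, -0.086, 0.0]
contact_force: [0.4, 0.3, -0.0]
grip_width: 0.0147
clock: 23.9
tcp_pos: [0.446, -0.4869, 0.2186]
tool_rot: [3.14, -0.084, 0.0]
contact_force: [-0.3, 0.2, -0.3]
grip_width: 0.0147
board xy [-0.1076 -0.4762] z 0.21859646571535823 xang -3.0774704903226318 clock 23.9 F [-0.3109  0.1923 -0.3118]
```

View pics/p17_s.png

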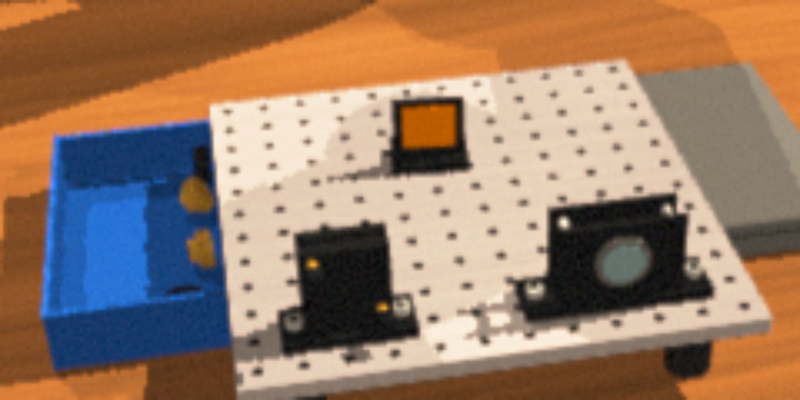

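View pics/p17_t.png

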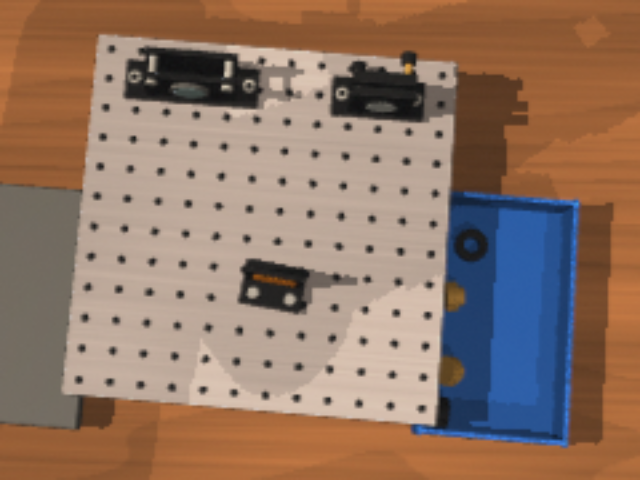

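```bash
python3 - <<'E'
from h import *
a=cv2.imread("pics/top0.png").astype(int);c=arm.camera("top");b=c["image"].astype(int)
def box(im,z):
    hsv=cv2.cvtColor(im.astype(np.uint8),cv2.COLOR_BGR2HSV);H,S,V=[hsv[...,i].astype(int) for i in range(3)]
    m=(H>100)&(H<125)&(S>120)
    cs=max(cv2.findContours(m.astype(np.uint8),0,1)[0],key=cv2.contourArea);print("tray",cv2.boundingRect(cs))
    d=(V<75);r=np.zeros_like(d);r[232:262,325:362]=1
    for ce,s in blobs(d&r,60):print("filter",ce,s)
box(a,0);box(b,0)
s=arm.camera("scene");cv2.imwrite("pics/traycrop.png",cv2.resize(s["image"][210:310,185:285],(600,600),interpolation=cv2.INTER_CUBIC))
E
```

```text
tray (395, 212, 62, 96)
filter [342.2733 246.4791] [330 237  26  20 311]
tray (395, 212, 62, 96)
filter [342.2987 246.6006] [330 237  26  20 318]
```

View pics/traycrop.png

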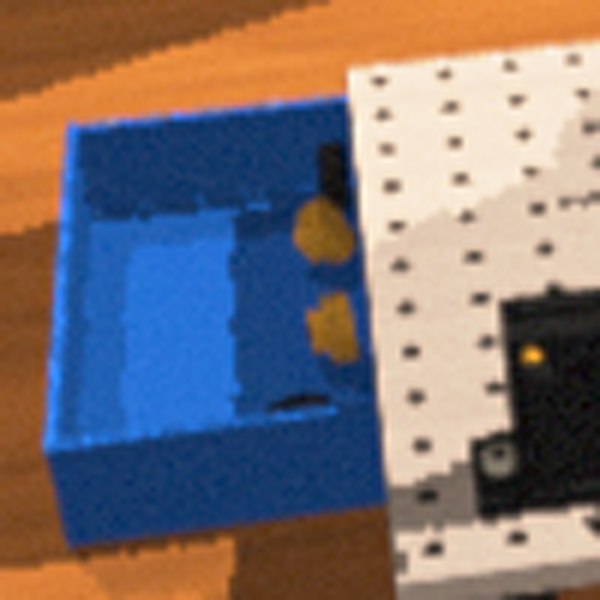

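All four fittings lie below the tray rim. The filter holder and tray masks are unchanged, and the mounts look as before. Handing in.

```bash
python3 -c "
from workcell import arm
print(arm.close_job())"
```

```text
the job is handed in; nothing more can be done
None
```

All four fittings are in the blue tray, and I handed the job in at about 24 s of the 64 s allowed. I swept them off one at a time with the fingertips held about 14 mm apart as a fork, without pinching or lifting any of them. The order was near nut, near collar, far collar, far nut.

**Fittings:** In the last pictures the board is empty of fittings. Both nuts and one collar lie in the tray. The near collar has stood on edge against the tray's inner wall since it dropped. It has not moved, but it is not lying flat.

**Undisturbed items:** The tray outline is identical before and after to the pixel, and the filter holder's centre shifted by about 0.1 px. The mounts and lens case look unchanged by eye; I did not measure them. The cleaner, driver and lens cell were outside the last pictures and were not rechecked, but the arm did not go near them.

**Forces:** Readings after each move stayed around 1 N. The arm finished clear of everything.

**Measurements:** The two cameras agreed on the fittings' positions to about 4 mm, and no check failed.

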